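# Tag the tea carrier and hold it up level

## Task

Take the tag hanger off the bar of the waiting rack, hook it over the tea carrier's bar close beside the wooden grip, on the side that has the round stop collar, slide it along the bar up to the collar and let go of it. Then take the carrier by its wooden grip, lift it straight up at least 10 cm clear of the counter with both tea glasses still seated in it, always level, and finish while still holding it there, steady and level. Do not disturb the yogurt tub, the salt shaker or the spice jar.

Things in the scene. Friction and masses are not known exactly. Their poses are not given: they have to be found in the camera images.
- carrier: Loose tea-glass carrier, 0.3 to 0.65 kg empty. Wooden base 110 (x) x 320 (y) x 18 mm, two glass wells. 10 mm posts at y = -148 and 148 carry a level 10 mm round steel bar along y, axis 155 mm above the underside, wooden grip in its middle, stop collar only near its -y end. Origin: centre of underside, z up. Collar end points roughly to the robot's right (world -y).
- carrier_grip (a point): Centre of the carrier's wooden grip, 16 (x) x 56 (y) x 22 (z) mm, on the bar axis, 155 mm above the carrier's underside; axes as the carrier. The bar is bare for the tag from y = -28 mm (end of grip) to -130 mm (collar).
- carrier_stop (a point): Bar axis at the inner face (toward the grip) of the fixed steel stop collar, 24 mm diameter, 10 mm long; 130 mm from the grip centre toward the carrier's -y end; axes as the carrier.
- seat_left (a point): Centre of the floor of the carrier's +y well (62 mm wide, 11 mm deep, at y = 65 mm), 7 mm above the carrier's underside; axes as the carrier.
- seat_right (a point): The same for the -y well, at y = -65 mm.
- tag: Loose tag hanger, about 60 g, hung on the rack's bar: upside-down U, 36 mm long (y, along bar), slot 16 mm wide (x) between plate legs reaching 39 mm below the origin, mouth flared to 23 mm inside, 31 outside; roof 22 mm thick (x). Grey finger tab 10 (x) x 26 (y) mm from 9 to 39 mm above the origin; pinch it along x. Symmetric. Origin: axis of the bar it hangs on, z up.
- tag_rack: Fixed waiting rack: wooden foot 90 (x) x 170 (y) x 12 mm, two 10 mm posts at y = -75 and 75 mm carrying a level 10 mm round steel bar along y, axis 120 mm above the counter. Origin: centre of the underside.
- glass_left: Small clear waisted tea glass, 63 mm diameter, 88 mm high, 70 g, loose in the carrier's +y well, top 95 mm above the carrier's underside. Origin: centre of its underside.
- glass_right: The same kind of glass in the carrier's -y well. Origin: centre of its underside.
- yogurt_tub: Bystander: small round yogurt tub, 72 x 71 x 71 mm, loose on the counter at the left. Origin: centre of its underside.
- salt_shaker: Bystander: salt shaker with grey top, 44 mm diameter, 90 mm high, loose on the counter at the right. Origin: centre of its underside.
- spice_jar: Bystander: spice jar with black lid, 45 mm diameter, 105 mm high, loose at the back left of the counter. Origin: centre of its underside.
Mind the look-alikes: they are no part of the job. What is shaped like the tag but orange is not meant.

How it is judged:
By the outcome, as a careful person would: the job done as asked, in the order asked, and still so for the second after the job is handed in, while the arm keeps its last pose, push and grip.
It also fails if it takes over 58 s, if anything falls off the work surface, if the arm or the gripper's body presses on something with over 40 N, if the wrist force passes 120 N, or if a joint passes its speed limit or range.

## Robot

A 7-joint arm with a two-finger parallel gripper is mounted at the origin on a cart in front of the work surface, level with it; the furniture and walls round the work are solid. World frame = base frame: x ahead of the robot, y to its left, z up, the work surface at z = 0. Lengths are in m, angles in rad, forces in N, time in s.
With the tool pointing down it reaches from about 0.425 to 0.95 m from the base axis. Payload 4.7 kg.
Tool frame: the origin (TCP) lies between the finger pads; the fingertips stand 25 mm ahead of it and the grasp point (between the pads) lies 6 mm ahead of it; z points along the fingers, y is the line along which they close (so a half turn about z gives the same grasp; the last joint's range is limited). The gripper opens to 85 mm and grips with 20 to 120 N. Pads are 22 mm wide; open, the fingers measure 114 mm over their backs; the gripper's body (76 mm by 85 mm) begins 54 mm behind the grasp point. The pads swing forward as they close: fully open they stand 13 mm farther back than shut.
Start: joints at [-1.327, 0.469, -0.049, 1.532, 0.024, 1.141, -0.082], TCP at [0.182, 0.65, 0.256] pointing down, gripper open.
Joint ranges: [-2.59, 2.59], [-0.33, 1.99], [-1.39, 1.29], [0.1, 2.45], [-1.04, 4.18], [0.21, 1.99], [-2.66, 2.66]. Speed limits (rad/s): [2.57, 2.57, 3.14, 3.14, 3.14, 3.14, 3.14].

## Interface

Orientations are given as a 3x3 rotation matrix whose columns are the frame's x, y, z axes.
In Python, from rig import * gives the robot as it stands. Calls block until the motion is done:
- movep(position, orientation): joint-space move of the TCP to a pose.
- move_l(position, attitude=None, feed=0.15, until_force=None): straight line of the TCP; attitude=None keeps the orientation; feed is the mean speed in m/s. With until_force (N) it stops when the force on the tool has changed by that much, and returns True; else False.
- move_joints(angles): joint-space move.
- command_gripper(opening, newtons=None): finger opening in m; newtons is the grip in N (None keeps the last); returns when the fingers have stopped.
- sleep(seconds).
- inverse_kinematics(position, orientation): joint angles nearest the present ones, or None.
- sense(): the state.
- camera(name): name is "scene" or "top" or "wrist"; returns (picture, depth): 480x640x3 uint8, red, green, blue; 480x640 float32, m along the optical axis (not along the pixel's ray), 0 where there is no reading.
- camera_params(name): a dict with "K" (3x3 intrinsics, pixels), "dist" ([k1, k2, p1, p2, k3] as OpenCV has them; the pictures are not rectified), "position" and "rotation" of the camera in the world; the wrist camera has in their place "tool_from_camera" (4x4, takes a point from camera to tool coordinates, whose origin is the TCP and whose axes are the flange's). Camera axes: x right, y down, z forward; pixel columns grow to the right and rows downward; lengths in m; the calibration is good to about 2 mm. A picture is of the moment at which its call begins: read the wrist's pose just before it. camera_params takes no time and is no camera call.
A pose or a line that the arm cannot do raises Unreachable and nothing moves.
- finish_job(): hands the job in; it is judged then, once.
The state is a dict: "time_s": time; "joint_pos": joint angles; "qd": joint speeds; "joint_efforts": joint torques, N m; "position": TCP position; "tcp_rot": TCP orientation; "wrist_force": force on the tool from outside, world axes, zero at the start; "ft_torque": the same for the moment, N m; "finger_gap": finger opening in m; "gripper_force": force on a finger pad.
Only numpy, scipy, OpenCV 4.12 (cv2) and the standard library are available. Lean on these libraries where they do the work, as an engineer would, in place of code of your own. Each camera call takes 0.05 s, during which the arm holds its last target. There are 200 camera calls.

## Working session

There is one attempt and no reset: what is moved stays moved. The work goes in short steps, each a Python script; the robot and the scene stay as the last script left them, time stands still between calls to the robot, and variables do not carry over. Pictures are saved under pics/ and viewed, at most 10 in all, crops included, and the job is handed in when it is done.

```bash
ls; mkdir -p pics; python3 - <<'E'
from rig import *
import cv2,numpy as np
np.set_printoptions(precision=4,suppress=True)
for n in ("scene","top"):
    p,d=camera(n); cv2.imwrite(f"pics/{n}0.png",p[:,:,::-1]); np.save(f"pics/{n}0.npy",d)
    print(n,camera_params(n))
print(sense()["time_s"],camera_params("wrist"))
E
```

```text
pics
scene {'K': array([[495.8193,   0.    , 312.8149],
       [  0.    , 495.8193, 234.4851],
       [  0.    ,   0.    ,   1.    ]]), 'dist': array([-0.0114,  0.    ,  0.    ,  0.    ,  0.    ]), 'position': array([-0.1264, -1.177 ,  0.9065]), 'rotation': array([[ 0.8723, -0.2285,  0.4322],
       [-0.4882, -0.4528,  0.746 ],
       [ 0.0253, -0.8618, -0.5066]])}
top {'K': array([[565.6599,   0.    , 311.809 ],
       [  0.    , 565.6599, 242.91  ],
       [  0.    ,   0.    ,   1.    ]]), 'dist': array([0.0526, 0.    , 0.    , 0.    , 0.    ]), 'position': array([-0.3498,  0.0144,  1.6306]), 'rotation': array([[-0.0108, -0.8612,  0.5082],
       [-0.9999,  0.0049, -0.0128],
       [ 0.0085, -0.5083, -0.8612]])}
0.1 {'K': array([[366.314 ,   0.    , 318.56  ],
       [  0.    , 366.314 , 235.9466],
       [  0.    ,   0.    ,   1.    ]]), 'dist': array([-0.0158,  0.    ,  0.    ,  0.    ,  0.    ]), 'tool_from_camera': array([[-0.0006, -0.9553, -0.2956,  0.0752],
       [ 1.    , -0.0007,  0.0004, -0.0004],
       [-0.0006, -0.2956,  0.9553, -0.1168],
       [ 0.    ,  0.    ,  0.    ,  1.    ]])}
```

View pics/scene0.png

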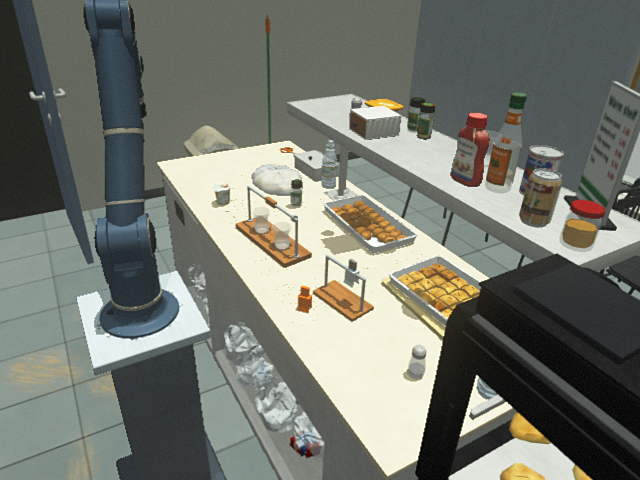

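View pics/top0.png

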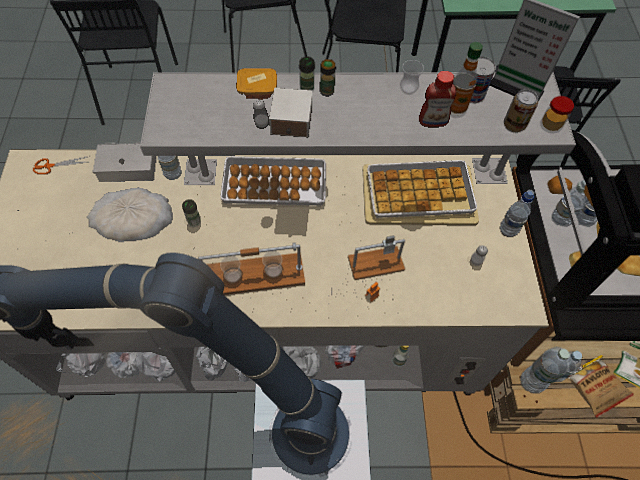

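The scene view shows the carrier near (273,235), the rack with the grey tag at (352,266), and the orange decoy at (305,298). In the top view these are at about (255,265), (389,242) and (373,292).

```bash
cat > h.py <<'E'
from rig import *
import cv2,numpy as np
np.set_printoptions(precision=4,suppress=True)
def pose(n):
    c=camera_params(n)
    if n!="wrist": return c["K"],c["dist"],c["position"],c["rotation"]
    s=sense(); T=c["tool_from_camera"]; R=np.array(s["tcp_rot"])
    return c["K"],c["dist"],np.array(s["position"])+R@T[:3,3],R@T[:3,:3]
def rays(P,uv):
    K,D,p,R=P
    q=cv2.undistortPoints(np.float64(uv).reshape(-1,1,2),K,D).reshape(-1,2)
    return np.c_[q,np.ones(len(q))]@R.T
def onplane(P,uv,z):
    r=rays(P,uv); return P[2]+r*((z-P[2][2])/r[:,2])[:,None]
def depthpts(P,d):
    v,u=np.mgrid[:480,:640]; r=rays(P,np.c_[u.ravel(),v.ravel()])
    return (P[2]+r*d.reshape(-1,1)).reshape(480,640,3)
def proj(P,X):
    K,D,p,R=P
    return cv2.projectPoints((np.atleast_2d(X)-p)@R,np.zeros(3),np.zeros(3),K,D)[0].reshape(-1,2)
E
python3 - <<'E'
from h import *
a=cv2.imread("pics/scene0.png")[170:330,220:400]; b=cv2.imread("pics/top0.png")[220:320,180:420]
cv2.imwrite("pics/c1.png",cv2.resize(a,None,fx=3.7,fy=3.7,interpolation=2))
cv2.imwrite("pics/c2.png",cv2.resize(b,None,fx=3.3,fy=3.3,interpolation=2))
for n,q in (("top",[(249,251),(389,242),(350,100),(355,150),(480,250),(190,205),(373,290),(132,212)]),("scene",[(352,266),(222,195),(418,360)])):
    X=depthpts(pose(n),np.load(f"pics/{n}0.npy"))
    for u,v in q: print(n,u,v,X[v,u])
E
```

```text
top 249 251 [0.4872 0.1798 0.1667]
top 389 242 [ 0.5348 -0.2452  0.1348]
top 350 100 [ 0.8743 -0.123   0.3923]
top 355 150 [ 0.6983 -0.1308  0.3747]
top 480 250 [ 0.5316 -0.5361  0.088 ]
top 190 205 [0.695  0.3852 0.1058]
top 373 290 [ 0.4148 -0.1971  0.0457]
top 132 212 [0.6966 0.5823 0.0636]
scene 352 266 [ 0.5365 -0.2525  0.1444]
scene 222 195 [0.4377 0.5152 0.0472]
scene 418 360 [ 0.5305 -0.5577  0.0616]
```

View pics/c1.png

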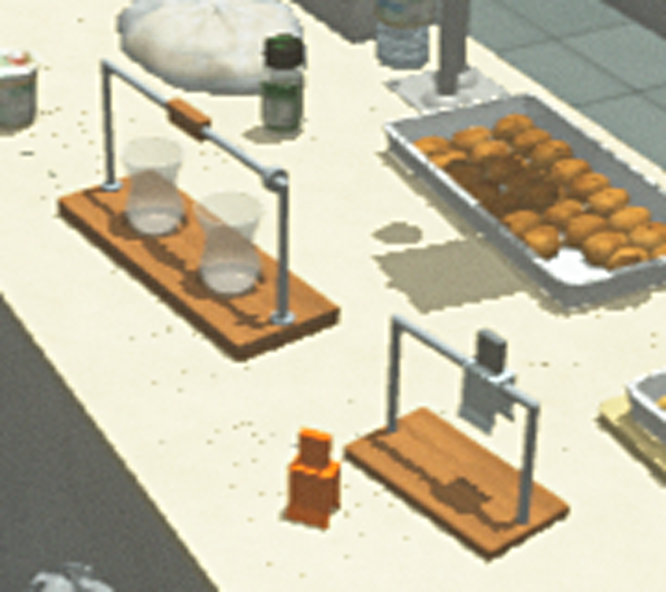

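View pics/c2.png

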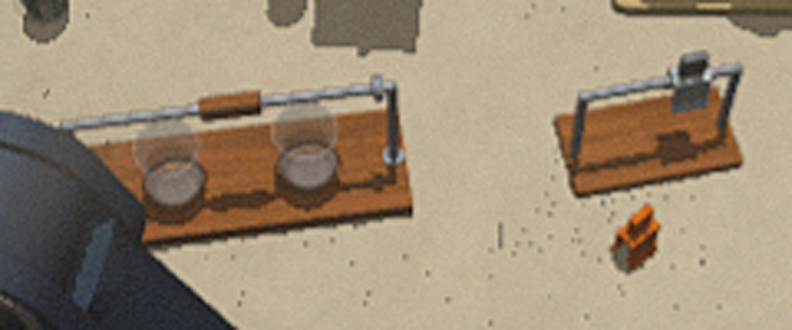

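The crops show the rack bar ends at crop 2 (581,97) and (738,70), and the tag tab top at (692,57). The carrier grip is at (230,105), its collar at (377,87) and its bar end at (390,87).

```bash
python3 - <<'E'
from h import *
P=pose("top"); S=pose("scene")
f=lambda u,v:(180+u/3.3,220+v/3.3); g=lambda u,v:(220+u/3.7,170+v/3.7)
print("rack",onplane(P,[f(581,97),f(738,70)],.12), onplane(S,[g(398,321),g(530,402)],.12))
print("tab",onplane(P,[f(692,58)],.157),onplane(S,[g(491,335)],.159))
print("carr L,grip,collar,R",onplane(P,[f(65,126),f(230,105),f(377,87),f(392,87)],.155),onplane(S,[g(106,63),g(189,118),g(275,178),g(284,180)],.155))
E
```

```text
rack [[ 0.5177 -0.1442  0.12  ]
 [ 0.5461 -0.2935  0.12  ]] [[ 0.5205 -0.1499  0.12  ]
 [ 0.5514 -0.2887  0.12  ]]
tab [[ 0.5373 -0.2448  0.157 ]] [[ 0.5402 -0.2486  0.159 ]]
carr L,grip,collar,R [[0.4702 0.326  0.155 ]
 [0.4911 0.1789 0.155 ]
 [0.5092 0.0456 0.155 ]
 [0.5091 0.0319 0.155 ]] [[0.4735 0.3222 0.155 ]
 [0.4949 0.1809 0.155 ]
 [0.5123 0.0452 0.155 ]
 [0.5176 0.0386 0.155 ]]
```

```bash
cat >> h.py <<'E'
def R(yaw,s=1):
    y=s*np.array([np.cos(yaw),np.sin(yaw),0]); z=np.array([0,0,-1.])
    return np.c_[np.cross(y,z),y,z]
def shot(n,name):
    P=pose(n); p,d=camera(n); cv2.imwrite(f"pics/{name}.png",p[:,:,::-1]); np.savez(f"pics/{name}.npz",d=d,K=P[0],D=P[1],p=P[2],R=P[3])
    return P,p,d
def load(name):
    z=np.load(f"pics/{name}.npz"); return (z["K"],z["D"],z["p"],z["R"]),cv2.imread(f"pics/{name}.png"),z["d"]
E
python3 - <<'E'
from h import *
print(sense()["tcp_rot"])
for s in (1,-1):
    print(s,inverse_kinematics([.537,-.247,.3],R(.2,s)),inverse_kinematics([.493,.18,.26],R(.14,s)))
E
```

```text
[[-0.963   0.2694 -0.0004]
 [ 0.2694  0.963  -0.0017]
 [-0.     -0.0017 -1.    ]]
1 [-0.3438  0.4083  0.961   1.7241 -0.3572  1.1973  0.9117] [-0.7987  0.2261  0.4377  1.9038 -0.1107  1.0352 -0.1741]
-1 [-0.4289  0.4721  1.1185  1.7276 -0.4491  1.2287 -2.1389] [ 0.4639  0.4539 -1.168   1.8391  0.4567  1.155   2.4214]
```

```bash
python3 - <<'E'
from h import *
movep([.14,.48,.32],R(.2,1)@np.eye(3) if False else np.array(sense()["tcp_rot"]))
q=list(sense()["joint_pos"]); print(q); q[0]+=.3; move_joints(q); print(sense()["position"])
if sense()["position"][0]>.2:
    q[0]+=1.35; move_joints(q); print(sense()["position"])
    print(inverse_kinematics([.537,-.247,.3],R(.2,1)),inverse_kinematics([.537,-.247,.3],R(.2,-1)))
print(sense()["time_s"])
E
```

```text
[np.float64(-1.3112797302241543), np.float64(0.13170049244403004), np.float64(-0.06689087696612749), np.float64(1.849128075004229), np.float64(0.009418372316509379), np.float64(1.161724704495897), np.float64(-0.08329597800659032)]
[0.2765 0.4187 0.3191]
[ 0.4687 -0.1766  0.32  ]
[ 0.4159  0.2987 -0.0714  1.6828  0.0229  1.1609  0.5385] [ 0.1563  0.2971  0.2594  1.6982 -0.0821  1.1569 -2.5037]
3.7583
```

```bash
python3 - <<'E'
from h import *
movep([.537,-.247,.3],R(.2,1))
shot("wrist","w1"); print(sense()["position"],sense()["time_s"],sense()["wrist_force"])
E
```

```text
[ 0.5369 -0.2456  0.3001] 4.45 [-0.0884 -0.1178  0.1435]
```

View pics/w1.png

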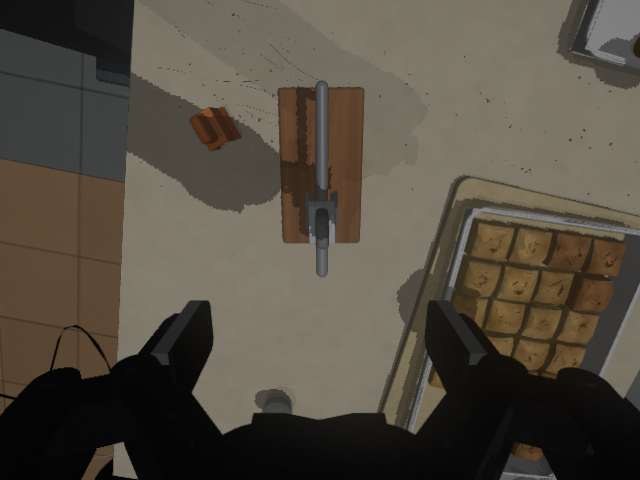

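The wrist view shows the bar running straight down the image at column 321 (rows 82 to 275), with the tag tab near (321,222), centred between the fingers.

```bash
python3 - <<'E'
from h import *
P,im,d=load("w1")
print("bar",onplane(P,[(321.5,90),(321.5,268)],.12))
X=depthpts(P,d)[60:290,290:355].reshape(-1,3)
t=X[(X[:,2]>.148)&(X[:,2]<.17)]; print(len(t),t.min(0),t.max(0),np.median(t,0),cv2.minAreaRect(np.float32(t[:,:2]*1000)))
b=X[(X[:,2]>.112)&(X[:,2]<.13)];print(len(b)); c=b[:,:2].mean(0); w=np.linalg.svd(b[:,:2]-c)[2][0]; print(c,w,b[:,2].max())
print("tab@.158 edges rows", onplane(P,[(321.5,208),(321.5,238)],.158))
E
```

```text
bar [[ 0.5196 -0.1481  0.12  ]
 [ 0.5485 -0.2899  0.12  ]]
458 [ 0.5327 -0.2595  0.148 ] [ 0.5463 -0.2339  0.1599] [ 0.5393 -0.2452  0.1575] ((539.3809204101562, -246.5359649658203), (9.702191352844238, 25.012346267700195), 11.735363006591797)
2509
[ 0.5328 -0.214 ] [ 0.2024 -0.9793] 0.12987956397806782
tab@.158 edges rows [[ 0.5358 -0.2292  0.158 ]
 [ 0.5404 -0.2515  0.158 ]]
```

```bash
python3 - <<'E'
from h import *
c=[.5394,-.2465]; r=R(.204)
command_gripper(.04)
movep([*c,.2],r); print(move_l([*c,.159],r,feed=.08,until_force=8), sense()["position"])
command_gripper(0,40); s=sense(); print(s["finger_gap"],s["gripper_force"],s["wrist_force"])
move_l([*c,.172],r,feed=.05); move_l([*c,.29],r,feed=.15)
s=sense(); print(s["finger_gap"],s["wrist_force"],s["position"],s["time_s"])
# toward the carrier, just to the collar side of grip, high for a look
movep([.50,.11,.30],R(.14)); s=sense(); print(s["finger_gap"],s["joint_pos"],s["time_s"],s["wrist_force"])
shot("wrist","w2")
E
```

```text
False [ 0.5396 -0.2466  0.1591]
0.009096005308621305 41.57076358795166 [-0.2661  0.3076  2.3128]
0.009544480772936334 [-0.4839  0.2065 -1.1036] [ 0.5388 -0.2463  0.2889] 7.8167
0.009082487306070964 [-0.0615  0.1786 -0.2687  1.8457  0.053   1.1246 -0.2115] 9.1667 [-0.1254  0.2952 -0.6998]
```

View pics/w2.png

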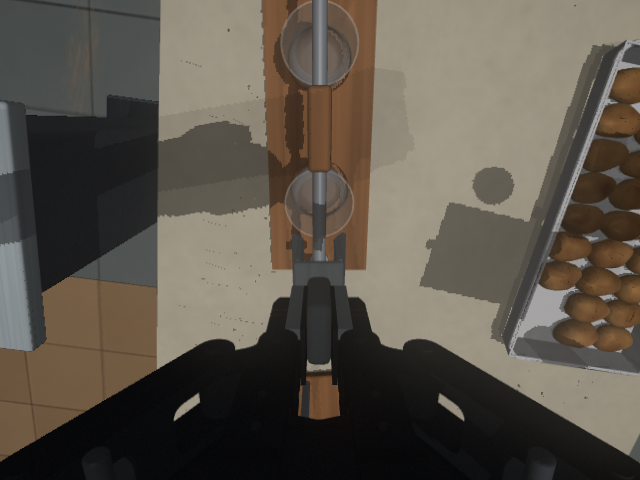

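The wrist view shows the tag held upright at (319,320). The carrier bar is at column 320, the grip spans rows 86 to 172, and both glasses are seated at (320,45) and (319,203).

```bash
python3 - <<'E'
from h import *
P,im,d=load("w2")
X=depthpts(P,d)
g=X[86:173,300:340].reshape(-1,3); g=g[(g[:,2]>.158)&(g[:,2]<.175)]; print("grip",len(g),g.min(0),g.max(0),cv2.minAreaRect(np.float32(g[:,:2]*1000)))
b=X[2:232,300:340].reshape(-1,3); b=b[(b[:,2]>.148)&(b[:,2]<.175)]; c=b[:,:2].mean(0); w=np.linalg.svd(b[:,:2]-c,full_matrices=False)[2][0]; print("bar",c,w,np.arctan2(w[0],-w[1]))
print("rays", onplane(P,[(319.5,86),(319.5,172)],.164), onplane(P,[(320,10),(319,200)],.155))
t=X[240:380,290:350].reshape(-1,3); t=t[(t[:,2]>.28)&(t[:,2]<.32)]; print("tab",len(t),cv2.minAreaRect(np.float32(t[:,:2]*1000)),t[:,2].max(),P[2],sense()["position"])
E
```

```text
grip 2039 [0.4801 0.1497 0.1582] [0.5021 0.2063 0.1673] ((491.3942565917969, 177.88327026367188), (15.849560737609863, 55.84721374511719), 8.43453598022461)
bar [0.4902 0.1863] [ 0.1345 -0.9909] 0.13487887035497664
rays [[0.4878 0.2054 0.164 ]
 [0.4953 0.151  0.164 ]] [[0.4818 0.2507 0.155 ]
 [0.4979 0.1298 0.155 ]]
tab 4422 ((502.8296203613281, 110.10606384277344), (21.85905647277832, 27.781259536743164), 22.5302677154541) 0.3199882476977308 [0.4901 0.1827 0.4165] [0.5006 0.1083 0.2998]
```

```bash
cat >> h.py <<'E'
G=np.array([.4914,.1779]); YAW=.137; U=np.array([np.sin(YAW),-np.cos(YAW)])
def along(a,z): return [*(G+a*U),z]
E
python3 - <<'E'
from h import *
r=R(YAW)
move_l(along(.056,.25),r,feed=.15); sleep(.2); print(sense()["position"],along(.056,.25),sense()["wrist_force"])
print(move_l(along(.056,.1945),r,feed=.06,until_force=5)); s=sense(); print(s["position"],s["wrist_force"],s["finger_gap"],s["time_s"])
shot("scene","s2"); shot("wrist","w3")
a=cv2.imread("pics/s2.png")[150:300,190:350]; b=cv2.imread("pics/w3.png")
cv2.imwrite("pics/m3.png",np.hstack([cv2.resize(a,(400,375)),cv2.resize(b,(400,300))[:].copy() if 0 else cv2.copyMakeBorder(cv2.resize(b,(400,300)),0,75,0,0,0)]))
E
```

```text
[0.4998 0.1222 0.2511] [np.float64(0.4990480232174093), np.float64(0.12242471053824083), 0.25] [-0.2186 -0.3224 -0.1812]
True
[0.4985 0.1223 0.1946] [-0.3847 -0.9184  4.7081] 0.009417096889397 10.8
```

View pics/m3.png

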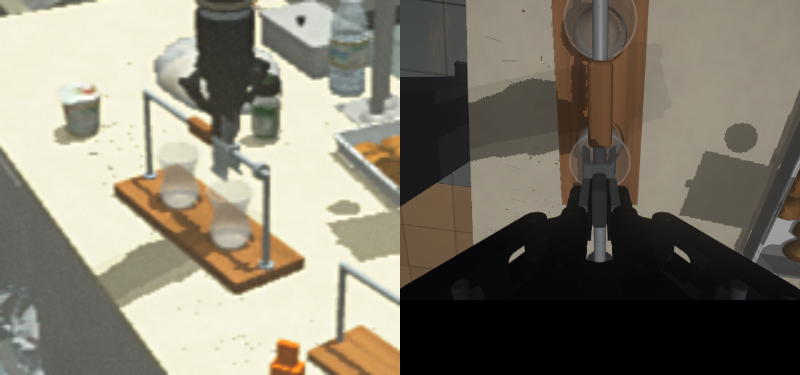

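The tag is hooked over the bar, next to the grip: it shows at (225,150) in the left panel and on the bar at (600,165) in the right one. Contact came at the expected height. Next I unload slightly and slide.

```bash
python3 - <<'E'
from h import *
r=R(YAW)
z=sense()["position"][2]+.001
move_l(along(.056,z),r,feed=.03); sleep(.2); print(sense()["wrist_force"])
print(move_l(along(.100,z),r,feed=.05,until_force=3)); s=sense(); print((np.array(s["position"][:2])-G)@U,s["wrist_force"])
print(move_l(along(.118,z),r,feed=.02,until_force=1.5)); s=sense(); print((np.array(s["position"][:2])-G)@U,s["position"],s["wrist_force"],s["time_s"])
shot("wrist","w4")
E
```

```text
[-0.5666  0.2394  0.052 ]
False
0.0995865434919379 [-0.9559  0.7241 -0.47  ]
True
0.11052751656603116 [0.5061 0.0684 0.1951] [-0.1542 -0.4869 -0.3464] 12.9667
```

```bash
python3 - <<'E'
from h import *
r=R(YAW); z=.1953
sleep(.3)
for _ in range(3): print(sense()["wrist_force"],(np.array(sense()["position"][:2])-G)@U); sleep(.1)
print(move_l(along(.117,z),r,feed=.015,until_force=2.)); s=sense(); print((np.array(s["position"][:2])-G)@U,s["wrist_force"]); sleep(.2); print(sense()["wrist_force"],s["time_s"])
P,im,d=shot("wrist","w5")
cv2.imwrite("pics/w5c.png",cv2.resize(im[130:480,200:440,::-1],None,fx=1.7,fy=1.7))
E
```

```text
[ 0.3326 -0.3561 -0.0007] 0.11022903002373577
[ 0.7164 -0.4657 -0.4814] 0.11013592706478291
[-0.8063 -0.5223  0.1593] 0.1100232313448212
True
0.11076182371578601 [0.3684 0.6444 2.8886]
[0.9282 0.6195 4.7884] 13.8667
```

View pics/w5c.png

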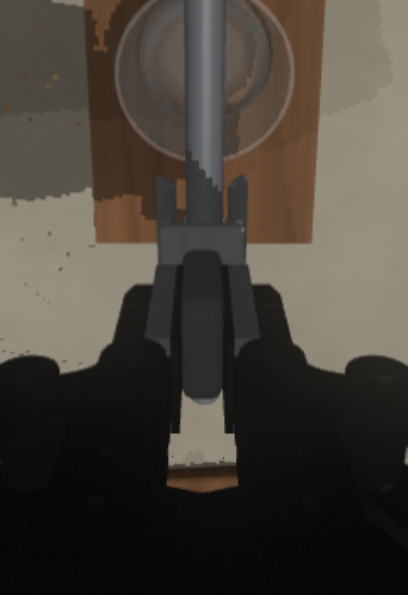

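The bar is centred between the legs and the collar is hidden behind the gripper. The last stop was vertical contact with the bar, not the collar. I'll raise slightly and step forward, judging only the averaged along-bar force.

```bash
python3 - <<'E'
from h import *
r=R(YAW); z=.1968
def avg(n=6):
    F=[];p=[]
    for _ in range(n): sleep(.03); s=sense(); F.append(s["wrist_force"]); p.append(s["position"])
    F=np.mean(F,0); p=np.mean(p,0); return F[:2]@U,F[2],(p[:2]-G)@U,p[2]
move_l(along(.110,z),r,feed=.03); f0=avg(); print(np.array(f0))
for a in np.arange(.111,.1185,.001):
    move_l(along(a,z),r,feed=.02); f=avg(); print(a,np.array(f))
    if f[0]-f0[0]<-1.6: break
print(sense()["time_s"])
E
```

```text
[ 0.0328 -0.6219  0.1101  0.1963]
0.111 [-0.9256 -1.1663  0.1108  0.1967]
0.112 [-2.6823 -2.018   0.1116  0.1967]
15.475
```

Contact with the collar came at 0.1115 (0.112 expected). Releasing now, then looking at the grip.

```bash
python3 - <<'E'
from h import *
r=R(YAW)
move_l(along(.112,.1957),r,feed=.02)
command_gripper(.035); p=sense()["position"]
move_l([p[0],p[1],.30],r,feed=.12)
move_l(along(.03,.30),r,feed=.2); sleep(.2)
P,im,d=shot("wrist","w6"); print(sense()["time_s"])
shot("scene","s6")
a=cv2.imread("pics/s6.png")[150:300,190:350]; b=cv2.imread("pics/w6.png")
cv2.imwrite("pics/m6.png",np.hstack([cv2.resize(a,(400,375)),cv2.copyMakeBorder(cv2.resize(b,(400,300)),0,75,0,0,0)]))
X=depthpts(P,d)
g=X[80:300,290:350].reshape(-1,3); k=(g[:,2]>.148)&(g[:,2]<.175); 
v=np.repeat(np.arange(80,300),60)
rgb=im[80:300,290:350].reshape(-1,3).astype(int); w=k&(rgb[:,0]-rgb[:,2]>35)
print("grip",w.sum(),cv2.minAreaRect(np.float32(g[w,:2]*1000)),v[w].min(),v[w].max(),g[w,2].max())
E
```

```text
17.925
grip 1290 ((490.8475341796875, 182.20785522460938), (15.315942764282227, 44.3132438659668), 7.635592937469482) 149 213 0.16754526929736838
```

View pics/m6.png

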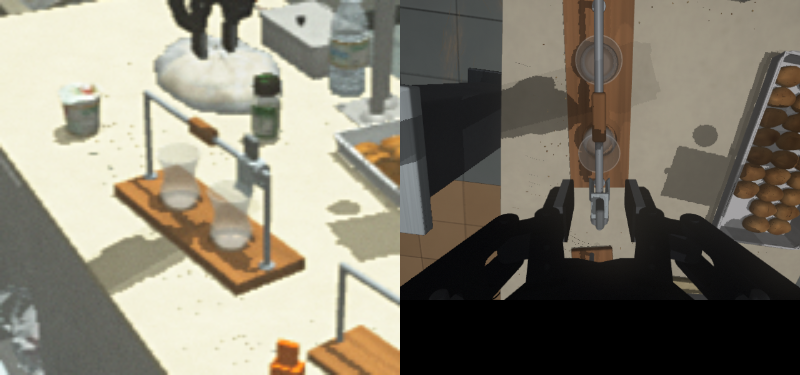

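The tag hangs on the bar against the collar (left panel (255,165), right panel (598,205)). The grip at (598,115) and both glasses are unmoved. Now I grasp and lift.

```bash
python3 - <<'E'
from h import *
r=R(YAW); a=.007
command_gripper(.05)
move_l(along(a,.24),r,feed=.15); print(move_l(along(a,.161),r,feed=.08,until_force=8)); print(sense()["position"])
command_gripper(0,100); s=sense(); print(s["finger_gap"],s["gripper_force"],s["wrist_force"],s["ft_torque"])
p=s["position"]
move_l([p[0],p[1],.175],feed=.03); move_l([p[0],p[1],.296],feed=.06); sleep(1)
s=sense(); print(s["position"],s["tcp_rot"],s["finger_gap"],s["wrist_force"],s["ft_torque"],s["time_s"])
P,im,d=shot("scene","s7"); shot("top","t7"); 
a=cv2.imread("pics/s7.png")[110:290,180:360]; b=cv2.imread("pics/t7.png")[200:320,170:330]
cv2.imwrite("pics/m7.png",np.hstack([cv2.resize(a,(400,400)),cv2.copyMakeBorder(cv2.resize(b,(400,300)),0,100,0,0,0)]))
E
```

```text
False
[0.4927 0.1712 0.1615]
0.014284465629783308 98.34330081939697 [-2.3131 -0.5195  6.3002] [-0.1492  0.4772  0.032 ]
[0.4922 0.171  0.296 ] [[-0.1365  0.9906 -0.0001]
 [ 0.9906  0.1365 -0.    ]
 [-0.     -0.0001 -1.    ]] 0.014234675051737552 [-0.3723 -0.2441 -5.5945] [ 0.1063 -0.0102 -0.0172] 24.175
```

View pics/m7.png

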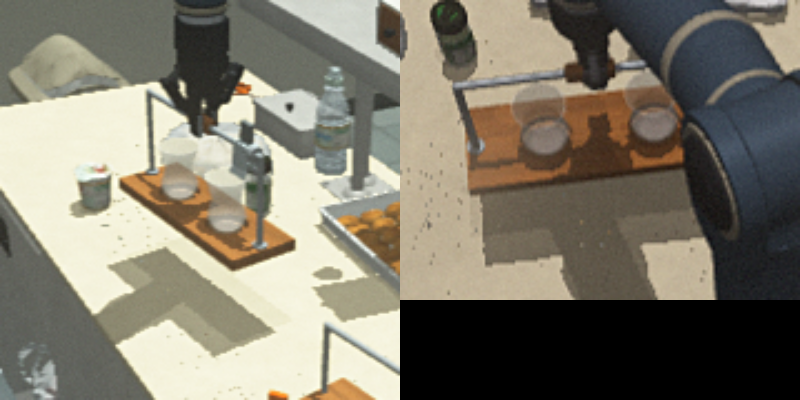

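The carrier is up with the tag at the collar and both glasses seated. A quick levelness check from wrist depth, then I hand in.

```bash
python3 - <<'E'
from h import *
P,im,d=shot("wrist","w8"); X=depthpts(P,d)[::2,::2].reshape(-1,3)
q=(X[:,:2]-G)@np.c_[[np.cos(YAW),np.sin(YAW)],-U]
k=(abs(X[:,2]-.1525)<.012)&(abs(q[:,0])<.05)&(abs(q[:,0])>.036)&(abs(q[:,1])<.15)
c=np.linalg.lstsq(np.c_[q[k],np.ones(k.sum())],X[k,2],rcond=None)[0]; print(k.sum(),"tilt deg x,y:",np.degrees(c[:2]),"base top z",c[2],q[k].min(0),q[k].max(0))
if k.sum()>200 and abs(np.degrees(c[:2])).max()<3: print(finish_job())
E
```

```text
2768 tilt deg x,y: [-0.0082  0.0734] base top z 0.15161237607808808 [-0.05   -0.0921] [0.05   0.1426]
the job is handed in; nothing more can be done
None
```

The job is handed in: the tag hangs on the carrier's bar against the collar, and the carrier is held by its grip about 13 cm above the counter, level to within 0.1°, with both glasses still seated.

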